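# Vent a vial held in ratchet forceps

### The job

Vent the small amber bottle before it is warmed: push the free ring of the stand's locking forceps towards the fixed ring until the ratchet keeps the jaws gripped on the bottle by itself, firmly but without crushing the glass, then unscrew the cap a quarter turn. Afterwards press the free ring sideways out of the forceps' plane, that is straight down, so that the ratchet lets go, and leave the forceps wide open with the bottle standing free where it was. Be gentle: do not force the forceps or lift or tip the bottle, and leave the things around alone.

Things in the scene. Friction and masses are not known exactly. Their poses are not given: they have to be found in the camera images.
- forceps_stand: Bench stand fixed to the worktop, grey base plate 200 x 110 x 10 mm, carrying steel locking forceps (haemostat type) that lie level 50 mm up; nothing of them stands above z = 57 mm. One half is clamped to the stand. Origin on the worktop right under the rivet (pivot); x points along the forceps from rings to jaws, y from the fixed ring to the free ring, z up.
- fixed_ring (a point): Centre of the ring of the fixed half, at (-125, -24, 50) mm in the stand's frame. Both rings: 7 mm round steel wire, outer size 34 mm along the shank, 29 mm across; the hole is smaller than the closed fingers.
- free_ring (a point): Centre of the ring of the moving half; wide open it stands at about (-117, 50, 50) mm in the stand's frame. Pushed towards the fixed ring (along -y of the stand, an arc of 127 mm radius about the rivet, 43 mm at most) it closes the jaws.
- moving_half (a joint): Angle of the moving half about the rivet, rad: 0 wide open (a spring, about 2 N at the ring, returns it), 0.34 fully closed. Seven ratchet teeth catch from 0.10 on, every 0.036 rad (4.6 mm at the ring); a click takes 2 to 3 N extra. Let go, it falls back onto the last tooth passed.
- moving_jaw: Jaw of the moving half, red rubber sleeve, on the -y side. It meets the bottle at about 0.09 to 0.23 rad of the moving half, by where the bottle stands; then each 0.036 rad adds about 6 N on the bottle and 3 N at the ring. 4 N is a firm grip, over 24 N crushes the glass. Slow pushes at the ring up to 11 to 12 N, repeated until it advances no further, leave a good grip. Origin under the rivet.
- jaw_face (a point): Point on the inner face of the fixed jaw (red rubber sleeve, on the +y side), at (57, 17, 50) mm in the stand's frame. Each jaw face is 50 mm long and 12 mm tall (z 44 to 56 mm); when they meet the bottle, each is splayed outwards by about 0.2 rad towards its tip.
- moving_shank: Rear part of the moving half: springy steel shank, 7.6 mm thick, with free ring and lower ratchet bar. Pressing the free ring down lowers it about 1.1 mm per N; the ratchet lets go after about 3 mm (3 to 4 N) and the ring springs away; a hard stop follows at 8 mm (about 8 N). Over 30 N bends it. Origin at the shank's root, 31 mm behind the rivet.
- ratchet (a point): Ratchet bars between the shanks, 100 mm behind the rivet, z 44 to 54 mm: the fixed half's bar lies above with teeth looking down, the moving half's below with teeth looking up; the bars spring apart as the teeth click by, but only lowering the free ring parts them.
- mat (a point): Middle of the top of the black rubber mat, 64 x 64 mm, on which the bottle stands, at (60, 0, 12) mm in the stand's frame.
- bottle: Small amber glass bottle, loose, standing on the mat between the open jaws with some millimetres of play. Straight body 34 mm in diameter up to 49 mm, then shoulder and neck; 77.5 mm tall with its cap, 55 to 115 g. Origin under its centre, z up along it.
- bottle_cap (a joint): White ribbed screw cap, 29 mm in diameter, from 58.5 to 77.5 mm above the bottle's underside, black index mark on top. Angle in rad: 0 tight, growing anticlockwise seen from above (unscrewing); a quarter turn is 1.57. It takes 0.06 Nm, so an unclamped bottle just turns with it. It does not rise noticeably.
- cup: clear plastic beaker, 88 x 94 mm, 86 mm tall, loose, empty; bystander. Origin under its centre
- tape: roll of white label tape lying flat, 78 mm across, 19 mm high, loose; bystander. Origin under its centre
- pen: red marker pen lying flat, 135 mm long along its own y, 14 mm thick, loose; bystander. Origin under its centre
- wash_bottle: clear reagent bottle with a paper label and a green cap, 64 mm across, 130 mm tall, loose; bystander. Origin under its centre

How it is judged:
By the outcome, as a careful person would: the job done as asked, in the order asked, and still so for the second after the job is handed in, with the robot touching nothing.
It also fails if it takes over 64 s, if anything falls off the work surface, if the arm or the gripper's body presses on something with over 40 N, if the wrist force passes 120 N, or if a joint passes its speed limit or range.

### The arm

A 6-joint arm with a two-finger parallel gripper is mounted at the origin on a cart in front of the work surface, level with it; the furniture and walls round the work are solid. World frame = base frame: x ahead of the robot, y to its left, z up, the work surface at z = 0. Lengths are in m, angles in rad, forces in N, time in s.
With the tool pointing down it reaches from about 0.275 to 0.825 m from the base axis. Payload 4.9 kg.
Tool frame: the origin (TCP) lies midway between the tips of the shut fingers; the grasp point (between the pads) lies 19 mm behind it; z points along the fingers, y is the line along which they close (so a half turn about z gives the same grasp; the last joint's range is limited). The gripper opens to 85 mm and grips with 20 to 120 N. Pads are 22 mm wide; open, the fingers measure 114 mm over their backs; the gripper's body (76 mm by 85 mm) begins 54 mm behind the grasp point. The pads swing forward as they close: fully open they stand 13 mm farther back than shut.
Start: joints at [-1.248, 0.326, -0.193, 1.052, 0, 1.437], TCP at [0.243, -0.494, 0.202] pointing down, gripper open.
Joint ranges: [-2.65, 2.65], [-0.97, 1.79], [-1.3, 1.35], [-1.93, 2.1], [-1.47, 1.37], [-3.14, 3.14]. Speed limits (rad/s): [2.57, 2.57, 3.14, 3.14, 3.14, 3.14].

### API

Orientations are given as a rotation vector (axis times angle).
In Python, from rig import bot gives the robot as it stands.
- The arm moves only by the shell command python3 -m jog 'ROWS'. ROWS is JSON, one flat list of numbers, 7 for each row, row after row: the shift along the world's x, y, z in mm, then the turn, a rotation vector about the world's x, y, z in rad, then the closure, from -1 (fully open) to 1 (shut). In form: [dx, dy, dz, ax, ay, az, fingers, dx, dy, dz, ax, ay, az, fingers, ...]. A call has 1 to 20 rows; each row shifts and turns the commanded pose from where the row before left it; what a row does not reach is not made up. A row lasts 1/12 s, in which the tool goes at most 41.7 mm and 7.16 degrees, less where a joint would pass 70% of its speed; a pose out of reach is approached as far as the arm can. A call is refused whole if a number of a shift passes 41.7 or a number of a turn 0.125, either way. A call with a gripper value outside its range is refused whole. The fingers move at their own pace and stop on an object; the grip force is fixed at half the most. Time passes only in rows, so rows that do not move let the fingers close. It gives the time, the measured TCP pose, the force, the opening and the grip force at its end, in the units of the state.
- bot.read_state(): the state, without advancing time (a new reading comes with each control period).
- bot.grab_frame(name): name is "scene" or "top" or "wrist"; returns the picture (384x512x3 uint8, blue, green, red); there is no depth.
- bot.calibration(name): a dict with "K" (3x3 intrinsics, pixels), "R" (3x3) and "t" (3): a world point X has camera coordinates R X + t; the wrist camera has in their place "T_tool_cam" (4x4, takes a point from camera to tool coordinates, whose origin is the TCP and whose axes are the flange's). Camera axes: x right, y down, z forward; pixel columns grow to the right and rows downward; lengths in m; the calibration is good to about 2 mm. A picture is of the moment at which its call begins: read the wrist's pose just before it. calibration takes no time and is no camera call.
- bot.finish_job(): hands the job in; it is judged then, once.
The state is a dict: "t": time; "joint_pos": joint angles; "dq": joint speeds; "effort": joint torques, N m; "tcp_pos": TCP position; "tool_rot": TCP orientation; "ft_force": force on the tool from outside, world axes, zero at the start; "ft_torque": the same for the moment, N m; "finger_gap": finger opening in m; "gripper_force": force on a finger pad.
Only numpy, scipy, OpenCV 4.12 (cv2) and the standard library are available. Lean on these libraries where they do the work, as an engineer would, in place of code of your own. Each camera call takes 0.05 s, during which the arm holds its last target. There are 200 camera calls.

## Working session

There is one attempt and no reset: what is moved stays moved. The work goes in short steps, Python scripts to look and compute and a shell command to move; the robot and the scene stay as the last step left them, time stands still between calls to the robot, and variables do not carry over. Pictures are saved under pics/ and viewed, at most 10 in all, crops included, and the job is handed in when it is done.

```bash
mkdir -p pics
python3 - <<'E'
from rig import bot
import cv2,numpy as np
s=bot.read_state();print(s)
for n in("scene","top"):
    cv2.imwrite(f"pics/{n}0.png",bot.grab_frame(n));c=bot.calibration(n);print(n,np.array(c["K"]).round(1).tolist(),(-np.array(c["R"]).T@np.array(c["t"])).round(3),np.array(c["R"]).round(3).tolist())
print(bot.calibration("wrist"))
E
```

```text
{'t': 0.0, 'joint_pos': array([-1.24819800e+00,  3.26937323e-01, -1.93577323e-01,  1.05199414e+00,
        8.27331563e-06,  1.43660810e+00]), 'dq': array([-2.07215373e-06,  6.99488450e-05, -2.56648051e-04,  1.06728740e-03,
        9.63327804e-04, -1.53147845e-03]), 'effort': array([ 1.04912855e-03, -4.43395329e+01,  2.62442654e+01,  1.53656560e-02,
        1.17114805e-04, -7.55024843e-06]), 'tcp_pos': array([ 0.24240546, -0.49300458,  0.20140793]), 'tool_rot': array([-3.05834865e+00, -7.10910646e-01,  2.39961107e-04]), 'ft_force': array([-0.14203307, -0.24274484,  0.66597042]), 'ft_torque': array([ 0.02994075, -0.0196979 ,  0.0069266 ]), 'gripper_force': 0.0, 'finger_gap': 0.08539770804482329}
scene [[351.0, 0.0, 257.6], [0.0, 351.0, 187.5], [0.0, 0.0, 1.0]] [0.301 0.661 0.734] [[-0.906, -0.424, -0.013], [-0.318, 0.699, -0.641], [0.281, -0.576, -0.768]]
top [[448.9, 0.0, 249.9], [0.0, 448.9, 194.8], [0.0, 0.0, 1.0]] [0.331 0.157 1.237] [[0.045, -0.999, -0.002], [-0.979, -0.044, -0.2], [0.2, 0.011, -0.98]]
{'K': array([[301.55569887,   0.        , 252.01807783],
       [  0.        , 301.55569887, 192.22447644],
       [  0.        ,   0.        ,   1.        ]]), 'T_tool_cam': array([[-9.38193329e-04, -9.45131382e-01, -3.26689134e-01,
         8.40816214e-02],
       [ 9.99999056e-01, -5.58895493e-04, -1.25490177e-03,
         4.30293806e-04],
       [ 1.00346196e-03, -3.26690003e-01,  9.45131015e-01,
        -1.70380875e-01],
       [ 0.00000000e+00,  0.00000000e+00,  0.00000000e+00,
         1.00000000e+00]])}
```

View pics/top0.png

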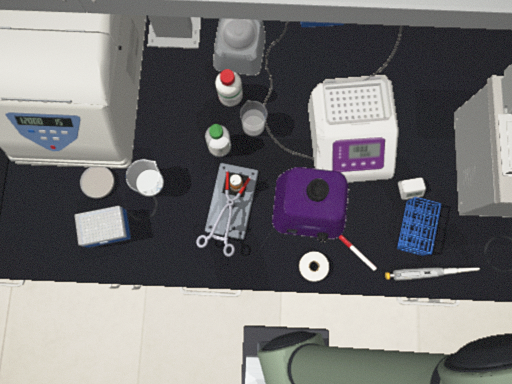

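View pics/scene0.png

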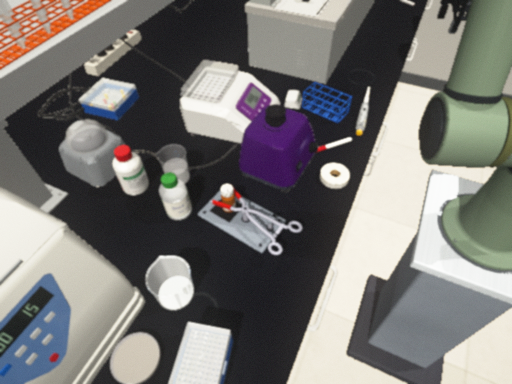

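```bash
cat > h.py <<'E'
import numpy as np,cv2
from scipy.spatial.transform import Rotation as Ro
from rig import bot
def cam(n,s=None):
    c=bot.calibration(n);K=np.array(c["K"])
    if n=="wrist":
        s=s or bot.read_state();R=Ro.from_rotvec(s["tool_rot"]).as_matrix();T=np.array(c["T_tool_cam"])
        Rw=R@T[:3,:3];C=s["tcp_pos"]+R@T[:3,3]
        return K,Rw,C
    R=np.array(c["R"]);return K,R.T,-R.T@np.array(c["t"])
def ray(c,uv,z):
    K,Rw,C=c;d=Rw@np.linalg.solve(K,[uv[0],uv[1],1.]);return C+d*(z-C[2])/d[2]
def proj(c,X):
    K,Rw,C=c;p=K@(Rw.T@(np.array(X)-C));return p[:2]/p[2]
E
python3 - <<'E'
from h import *
c=cam("top")
for n,uv,z in[("free",(203,241),.05),("fix",(229,250),.05),("cap",(236,178),.09),("mid",(232,200),.01),("purpleL",(275,205),.1),("wash",(217,131),.13),("tape",(314,266),.019)]:print(n,ray(c,uv,z).round(3))
im=cv2.imread("pics/top0.png")[155:265,185:275]
cv2.imwrite("pics/topc.png",cv2.resize(im,None,fx=5,fy=5,interpolation=cv2.INTER_CUBIC))
E
```

```text
free [0.442 0.287 0.05 ]
fix [0.422 0.218 0.05 ]
cap [0.608 0.207 0.09 ]
mid [0.564 0.219 0.01 ]
purpleL [0.538 0.103 0.1  ]
wash [0.721 0.261 0.13 ]
tape [ 0.392 -0.011  0.019]
```

View pics/topc.png

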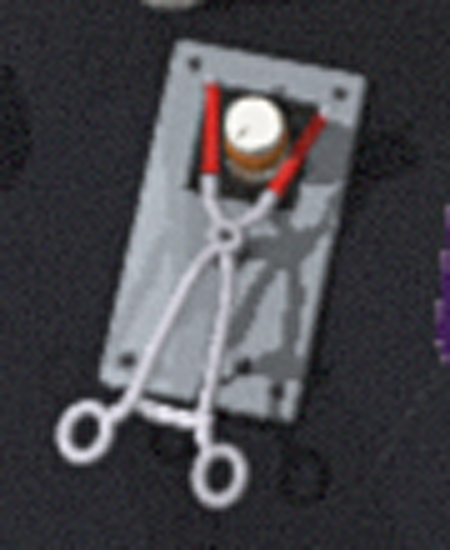

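The crop shows the free ring near (202,241), the fixed ring near (229,250) and the rivet near (230,202) in the top picture, with the bottle cap between the red jaws and its mark at about (233,181). I'll move the wrist camera over the stand.

```bash
python3 -m jog '[15,38,33,0,0,0,-1,15,38,33,0,0,0,-1,15,38,33,0,0,0,-1,5,40,0,0,0,0,-1,5,40,0,0,0,0,-1,5,40,0,0,0,0,-1,5,40,0,0,0,0,-1,5,40,0,0,0,0,-1,5,40,0,0,0,0,-1,5,40,0,0,0,0,-1,5,40,0,0,0,0,-1,5,40,0,0,0,0,-1,20,40,0,0,0,0,-1,20,40,0,0,0,0,-1,20,40,0,0,0,0,-1,20,40,0,0,0,0,-1,20,40,0,0,0,0,-1,20,40,0,0,0,0,-1,36,15,-25,0,0,0,1,36,15,-25,0,0,0,1]'
python3 -m jog '[0,0,-20,0,0,0,1,0,0,-20,0,0,0,1,0,0,0,0,0,0,1,0,0,0,0,0,0,1,0,0,0,0,0,0,1,0,0,0,0,0,0,1]'
python3 - <<'E'
from h import *
import pickle
s=bot.read_state();pickle.dump(s,open("s1.pkl","wb"))
im=bot.grab_frame("wrist");cv2.imwrite("pics/w1.png",im);print(s["tcp_pos"],s["tool_rot"],s["joint_pos"],s["ft_force"])
c=cam("wrist",s)
for X in[(.442,.287,.05),(.422,.218,.05),(.608,.207,.09)]:print(proj(c,X))
E
```

```text
t: 1.77
tcp_pos: [0.5012, 0.2103, 0.236]
tool_rot: [-3.058, -0.717, -0.005]
ft_force: [0.5, -0.7, 0.6]
finger_gap: 0.0635
gripper_force: 0.0
t: 2.27
tcp_pos: [0.5007, 0.2075, 0.1976]
tool_rot: [-3.06, -0.711, -0.004]
ft_force: [0.4, 1.0, -0.6]
finger_gap: 0.0001
gripper_force: 0.0
[0.50070713 0.20750127 0.19756967] [-3.06002572 -0.71093652 -0.0044327 ] [ 2.56668684e-01  3.12222199e-01 -2.24693240e-01  1.03105823e+00
 -1.69986484e-05  2.94170046e+00] [ 0.39753435  0.95356454 -0.64864473]
[164.10807494 185.67236985]
[213.90538565 225.41097839]
[307.3373022   73.51834583]
```

View pics/w1.png

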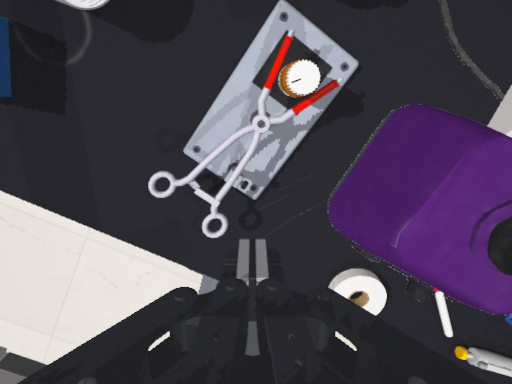

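The wrist view shows the free ring at (162,184), fixed ring (215,225), rivet (261,123), cap about (304,77). I'll refine these by masks and fit the stand pose.

Run:
```python
from h import *
import pickle
s=pickle.load(open("s1.pkl","rb"));im=cv2.imread("pics/w1.png");c=cam("wrist",s)
b=im.min(2);m=(b>120).astype(np.uint8)
cs,h=cv2.findContours(m,cv2.RETR_CCOMP,cv2.CHAIN_APPROX_NONE)
P={}
for k,cc in enumerate(cs):
    if h[0][k][3]>=0 and cv2.contourArea(cc)>15:
        (x,y),r=cv2.minEnclosingCircle(cc)
        if x<300 and y<260: M=cv2.moments(cc);print("hole",M["m10"]/M["m00"],M["m01"]/M["m00"],cv2.contourArea(cc),r)
    elif h[0][k][3]<0 and cv2.contourArea(cc)>300 and y<260:
        (x,y),r=cv2.minEnclosingCircle(cc);print("blob",x,y,r,cv2.contourArea(cc))
ct=cam("top")
def fit(f,x,r):
    a=np.array([-.125,-.024]);z=np.zeros(2)
    A=np.array([a,z]);B=np.array([f[:2],r[:2]]);
    d=B[0]-B[1];yaw=np.arctan2(d[1],d[0])-np.arctan2(a[1],a[0]);return yaw,np.hypot(*d)
for n,cc,fr,fx,rv,cap in[("w",c,(162,184),(215,225),(261,123),(304,77)),("t",ct,(201.5,241),(228.4,249.6),(230,201.8),(236,180))]:
    F,X,R,C=ray(cc,fr,.05),ray(cc,fx,.05),ray(cc,rv,.053),ray(cc,cap,.0895)
    yaw,L=fit(X,F,R);yaw=(yaw+np.pi)%(2*np.pi)-np.pi
    Q=np.array([[np.cos(yaw),np.sin(yaw)],[-np.sin(yaw),np.cos(yaw)]])
    print(n,F[:2],X[:2],R[:2],C[:2],"yaw",yaw,"L",L,"free",Q@(F-R)[:2],"cap",Q@(C-R)[:2])
```

```text
Traceback (most recent call last):
NameError: name 'y' is not defined
```

```bash
cat > m.py <<'E'
from h import *
import pickle
s=pickle.load(open("s1.pkl","rb"));im=cv2.imread("pics/w1.png");c=cam("wrist",s)
m=(im.min(2)>120).astype(np.uint8)
cs,h=cv2.findContours(m,cv2.RETR_CCOMP,cv2.CHAIN_APPROX_NONE)
for k,cc in enumerate(cs):
    (x,y),r=cv2.minEnclosingCircle(cc);a=cv2.contourArea(cc)
    if a>15 and 100<x<350 and y<250:print("hole" if h[0][k][3]>=0 else "blob",round(x,1),round(y,1),round(r,1),a)
ct=cam("top")
for n,cc,fr,fx,rv,cap in[("w",c,(162,184),(215,225),(261,123),(304,77)),("t",ct,(201.5,241),(228.4,249.6),(230,201.8),(235.2,179.6))]:
    F,X,R,C=ray(cc,fr,.05),ray(cc,fx,.05),ray(cc,rv,.053),ray(cc,cap,.0895)
    d=(X-R)[:2];yaw=np.arctan2(d[1],d[0])-np.arctan2(-24,-125)
    yaw=(yaw+np.pi)%(2*np.pi)-np.pi
    Q=np.array([[np.cos(yaw),np.sin(yaw)],[-np.sin(yaw),np.cos(yaw)]])
    print(n,*[v[:2].round(4) for v in(F,X,R,C)],"yaw",yaw,"L",np.hypot(*d),"free",Q@(F-R)[:2],"cap",Q@(C-R)[:2])
E
python3 m.py
```

```text
blob 258.0 192.0 7.8 49.5
blob 302.4 76.6 18.6 911.5
blob 246.7 118.6 124.0 14034.5
hole 214.0 225.0 8.6 180.5
hole 243.5 184.7 5.3 63.5
hole 161.7 184.9 9.2 210.0
hole 270.2 167.8 4.7 27.0
hole 216.2 171.7 26.5 703.5
hole 281.6 152.1 3.4 20.0
hole 278.0 153.1 5.1 30.0
hole 196.4 148.6 4.7 54.0
hole 264.0 143.5 14.5 166.0
hole 282.4 133.5 15.9 357.0
hole 261.0 123.3 4.3 47.0
hole 267.5 114.0 3.4 22.5
hole 254.0 116.5 8.1 60.5
hole 344.1 66.5 5.0 64.0
hole 283.5 16.5 5.7 77.0
w [0.4428 0.2898] [0.423  0.2171] [0.5502 0.2214] [0.6043 0.2081] yaw -0.15572344258524407 L 0.12726806872009314 free [-0.11674191  0.05089638] cap [ 0.05551631 -0.00470135]
t [0.4422 0.2915] [0.4228 0.2192] [0.5503 0.2217] [0.6034 0.2092] yaw -0.16987340234933734 L 0.12755123349507747 free [-0.11835029  0.05048385] cap [ 0.05444032 -0.00330298]
```

```bash
python3 -m jog '[-8,19.7,0,0,0,0.12,1,-8,19.7,0,0,0,0.12,1,-8,19.7,0,0,0,0.12,1,-8,19.7,0,0,0,0.12,1,-8,19.7,0,0,0,0.12,1,-8,19.7,0,0,0,0.12,1,0,0,0,0,0,0,1,0,0,0,0,0,0,1]'; python3 -c "
from h import *
s=bot.read_state();print(s['tcp_pos'],Ro.from_rotvec(s['tool_rot']).as_matrix()[:,0])"
```

```text
t: 2.98
tcp_pos: [0.452, 0.3264, 0.197]
tool_rot: [2.612, 1.744, 0.003]
ft_force: [0.1, -0.7, 0.1]
finger_gap: -0.0001
gripper_force: 0.0
[0.45200341 0.32640958 0.19698022] [0.38353669 0.92352458 0.00139556]
```

```bash
python3 -m jog '[0,0,-35,0,0,0,1,0,0,-35,0,0,0,1,0,0,-35,0,0,0,1,0,0,-30,0,0,0,1,0,0,-23,0,0,0,1,0,0,0,0,0,0,1,0,0,0,0,0,0,1]'; python3 -m jog '[-1,-2,0,0,0,0,1,-1,-2,0,0,0,0,1,-1,-2,0,0,0,0,1,-1,-2,0,0,0,0,1,0,0,0,0,0,0,1]'
```

```text
t: 3.57
tcp_pos: [0.4517, 0.3244, 0.0376]
tool_rot: [2.615, 1.741, -0.003]
ft_force: [-0.8, -0.8, 1.0]
finger_gap: 0.0002
gripper_force: 0.0
t: 3.98
tcp_pos: [0.4481, 0.3174, 0.0387]
tool_rot: [2.613, 1.743, 0.002]
ft_force: [-0.9, 0.5, 0.7]
finger_gap: 0.0004
gripper_force: 0.0
```

```bash
python3 -m jog '[-0.9,-1.8,0,0,0,0,1,-0.9,-1.8,0,0,0,0,1,-0.9,-1.8,0,0,0,0,1,0,0,0,0,0,0,1]'; python3 -m jog '[-0.9,-1.8,0,0,0,0,1,-0.9,-1.8,0,0,0,0,1,-0.9,-1.8,0,0,0,0,1,0,0,0,0,0,0,1]'; python3 -m jog '[-0.9,-1.8,0,0,0,0,1,-0.9,-1.8,0,0,0,0,1,-0.9,-1.8,0,0,0,0,1,0,0,0,0,0,0,1]'
```

```text
t: 4.32
tcp_pos: [0.4448, 0.3119, 0.0377]
tool_rot: [2.613, 1.743, -0.001]
ft_force: [-0.5, -0.0, -0.3]
finger_gap: 0.0001
gripper_force: 0.0
t: 4.65
tcp_pos: [0.4421, 0.3064, 0.0376]
tool_rot: [2.613, 1.743, -0.001]
ft_force: [-0.1, 0.1, -0.9]
finger_gap: -0.0003
gripper_force: 0.0
t: 4.98
tcp_pos: [0.4394, 0.301, 0.0377]
tool_rot: [2.613, 1.743, -0.001]
ft_force: [0.9, -0.4, -1.0]
finger_gap: -0.0001
gripper_force: 0.0
```

Run:
```python
from h import *
t=bot.grab_frame("top")[150:270,170:290];w=bot.grab_frame("wrist")
a=cv2.resize(t,(384,384),interpolation=cv2.INTER_CUBIC)
cv2.imwrite("pics/p2.png",np.hstack([a,w[:, 60:460]]))
```

```text
(no output)
```

View pics/p2.png

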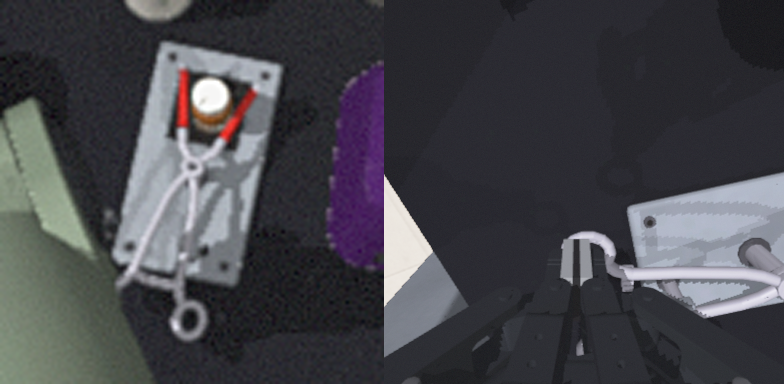

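Run:
```python
from h import *
w=bot.grab_frame("wrist")[170:310,170:350]
w=(255*(w/255.)**.45).astype(np.uint8)
cv2.imwrite("pics/p3.png",cv2.resize(w,None,fx=4,fy=4,interpolation=cv2.INTER_CUBIC))
s=bot.read_state();c=cam("wrist",s)
for X in[(.4425,.290,.05),(.423,.218,.05),s["tcp_pos"]]:print(proj(c,X))
```

```text
[263.36710809 253.65794476]
[276.3814343  349.80699861]
[251.89583998 230.14850003]
```

View pics/p3.png

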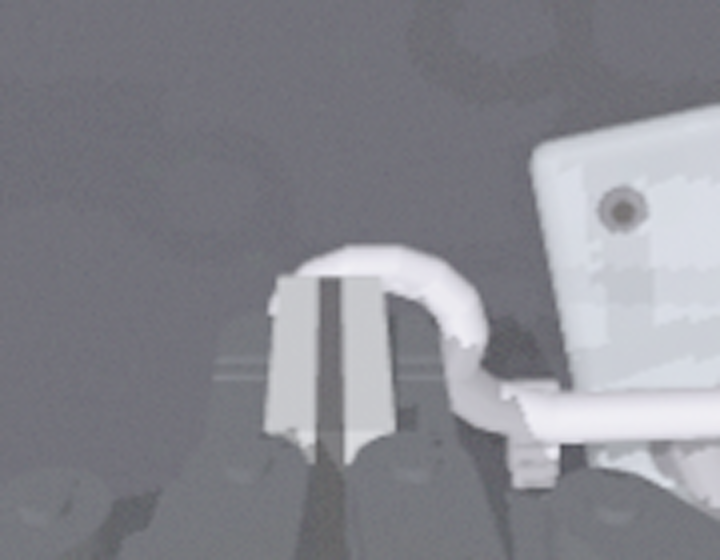

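The picture shows the ring's wire, still wide open, passing under the finger tips at crop rows 245–280. So the real tips are at least 16 mm above the nominal TCP and nothing has been touched. I'll back off and go lower.

```bash
python3 -m jog '[3,7.5,0,0,0,0,1,3,7.5,0,0,0,0,1,3,7.5,0,0,0,0,1,0,0,0,0,0,0,1,0,0,-8,0,0,0,1,0,0,-8,0,0,0,1,0,0,-7,0,0,0,1,0,0,0,0,0,0,1]'; python3 -m jog '[-0.9,-2.2,0,0,0,0,1,-0.9,-2.2,0,0,0,0,1,-0.9,-2.2,0,0,0,0,1,-0.9,-2.2,0,0,0,0,1,0,0,0,0,0,0,1,0,0,0,0,0,0,1]'
```

```text
t: 5.8
tcp_pos: [0.447, 0.3228, 0.0126]
tool_rot: [-2.613, -1.743, 0.006]
ft_force: [-0.3, -0.3, -0.1]
finger_gap: 0.0002
gripper_force: 0.0
t: 6.3
tcp_pos: [0.4456, 0.3155, 0.0152]
tool_rot: [-2.613, -1.743, -0.002]
ft_force: [0.0, 1.3, -0.5]
finger_gap: 0.0001
gripper_force: 0.8
```

```bash
python3 -m jog '[-0.9,-2.2,0,0,0,0,1,-0.9,-2.2,0,0,0,0,1,0,0,0,0,0,0,1]'; python3 -m jog '[-0.9,-2.2,0,0,0,0,1,-0.9,-2.2,0,0,0,0,1,0,0,0,0,0,0,1]'
```

```text
t: 6.55
tcp_pos: [0.4432, 0.3105, 0.0149]
tool_rot: [-2.613, -1.744, -0.0]
ft_force: [-0.0, 1.3, 0.1]
finger_gap: -0.0
gripper_force: 0.9
t: 6.8
tcp_pos: [0.4414, 0.3064, 0.0147]
tool_rot: [-2.613, -1.743, -0.0]
ft_force: [0.8, 3.7, -0.8]
finger_gap: -0.0002
gripper_force: 1.6
```

```bash
python3 -m jog '[-0.9,-1.8,0,0,0,0,1,-0.9,-1.8,0,0,0,0,1,0,0,0,0,0,0,1]'; python3 -m jog '[-0.9,-1.8,0,0,0,0,1,-0.9,-1.8,0,0,0,0,1,0,0,0,0,0,0,1]'; python3 -m jog '[-0.9,-1.8,0,0,0,0,1,-0.9,-1.8,0,0,0,0,1,0,0,0,0,0,0,1]'|grep -v rot
```

```text
t: 7.05
tcp_pos: [0.4397, 0.3026, 0.0148]
tool_rot: [2.613, 1.744, 0.0]
ft_force: [0.5, 3.9, 1.3]
finger_gap: -0.0002
gripper_force: 1.5
t: 7.3
tcp_pos: [0.4379, 0.2989, 0.0148]
tool_rot: [2.613, 1.744, -0.0]
ft_force: [0.1, 2.2, 0.2]
finger_gap: 0.0004
gripper_force: 1.4
t: 7.55
tcp_pos: [0.4365, 0.2964, 0.0149]
ft_force: [0.3, 5.1, -1.6]
finger_gap: 0.0002
gripper_force: 3.1
```

Run:
```python
from h import *
w=bot.grab_frame("wrist");t=bot.grab_frame("top")[150:270,170:290]
a=cv2.resize(t,(384,384),interpolation=cv2.INTER_CUBIC)
cv2.imwrite("pics/p4.png",np.hstack([a,w[:,110:]]))
```

```text
(no output)
```

View pics/p4.png

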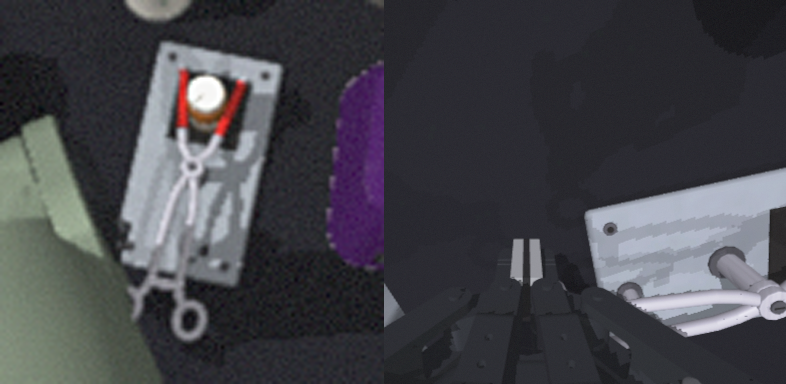

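The top view shows the jaws closed onto or near the bottle, with the free ring following the fingers. I'll continue in small pushes.

```bash
for i in 1; do python3 -m jog '[-0.7,-1.8,0,0,0,0,1,0,0,0,0,0,0,1]'; python3 -m jog '[-0.7,-1.8,0,0,0,0,1,0,0,0,0,0,0,1]';python3 -m jog '[-0.7,-1.8,0,0,0,0,1,0,0,0,0,0,0,1]'; done|egrep 'pos|ft'
```

```text
tcp_pos: [0.4359, 0.2943, 0.015]
ft_force: [0.8, 4.5, 0.1]
tcp_pos: [0.4355, 0.2933, 0.0151]
ft_force: [2.2, 7.0, -2.0]
tcp_pos: [0.4353, 0.2921, 0.0153]
ft_force: [2.2, 7.8, -1.4]
```

```bash
for i in 1; do python3 -m jog '[-0.5,-1.4,0,0,0,0,1,0,0,0,0,0,0,1]'; python3 -m jog '[-0.5,-1.4,0,0,0,0,1,0,0,0,0,0,0,1]'; done|egrep 'pos|ft'
```

```text
tcp_pos: [0.4349, 0.2901, 0.0153]
ft_force: [1.2, 7.1, 0.1]
tcp_pos: [0.4346, 0.2895, 0.0154]
ft_force: [1.8, 8.2, -1.8]
```

```bash
for i in 1; do python3 -m jog '[-0.4,-1.3,0,0,0,0,1,0,0,0,0,0,0,1]'; python3 -m jog '[-0.4,-1.3,0,0,0,0,1,0,0,0,0,0,0,1]'; done|egrep 'pos|ft'
```

```text
tcp_pos: [0.4344, 0.2888, 0.0155]
ft_force: [1.9, 10.8, -1.9]
tcp_pos: [0.434, 0.288, 0.0155]
ft_force: [3.1, 11.2, -2.8]
```

```bash
python3 -m jog '[0,0,0,0,0,0,1,0,0,0,0,0,0,1,0,0,0,0,0,0,1]'|egrep 'pos|ft';python3 -m jog '[0,-0.4,0,0,0,0,1,0,0,0,0,0,0,1]'|egrep 'pos|ft'; python3 -m jog '[0.8,2.4,0,0,0,0,1,0,0,0,0,0,0,1]'|egrep 'pos|ft'; python3 -m jog '[0.8,2.4,0,0,0,0,1,0,0,0,0,0,0,1]'|egrep 'pos|ft'
```

```text
tcp_pos: [0.434, 0.288, 0.0155]
ft_force: [2.2, 11.2, -1.9]
tcp_pos: [0.434, 0.2879, 0.0155]
ft_force: [2.4, 12.0, -2.6]
tcp_pos: [0.4345, 0.2889, 0.0153]
ft_force: [2.3, 9.1, -1.2]
tcp_pos: [0.4353, 0.2907, 0.0153]
ft_force: [2.5, 5.5, 0.6]
```

```bash
python3 -m jog '[0.8,2.4,0,0,0,0,1,0,0,0,0,0,0,1]'|egrep 'pos|ft'; python3 -m jog '[0.8,2.4,0,0,0,0,1,0,0,0,0,0,0,1]'|egrep 'pos|ft'; python3 -m jog '[-1.4,-4.2,0,0,0,0,1,0,0,0,0,0,0,1]'|egrep 'pos|ft';python3 -m jog '[-0.7,-2.3,0,0,0,0,1,0,0,0,0,0,0,1]'|egrep 'pos|ft'
```

```text
tcp_pos: [0.4356, 0.2917, 0.0151]
ft_force: [1.4, 3.5, 0.1]
tcp_pos: [0.4348, 0.293, 0.0144]
ft_force: [0.1, 0.0, -0.0]
tcp_pos: [0.4338, 0.2906, 0.0148]
ft_force: [0.5, 6.2, 0.7]
tcp_pos: [0.4343, 0.2896, 0.0152]
ft_force: [2.1, 8.8, -2.0]
```

```bash
python3 -m jog '[-0.5,-1.7,0,0,0,0,1,0,0,0,0,0,0,1]'|egrep 'pos|ft'; python3 -m jog '[-0.2,-0.8,0,0,0,0,1,0,0,0,0,0,0,1,0,0,0,0,0,0,1]'|egrep 'pos|ft'
```

```text
tcp_pos: [0.4341, 0.2886, 0.0154]
ft_force: [2.6, 9.8, -2.4]
tcp_pos: [0.434, 0.2883, 0.0155]
ft_force: [2.5, 10.6, -2.2]
```

```bash
python3 -m jog '[-0.3,-0.8,0,0,0,0,1,0,0,0,0,0,0,1,0,0,0,0,0,0,1]'|egrep 'pos|ft'; python3 -m jog '[1,4,0,0,0,0,1,1,4,0,0,0,0,1,2,4,0,0,0,0,1,2,6,0,0,0,0,1,2,6,0,0,0,0,1,0,0,0,0,0,0,1,0,0,0,0,0,0,1]'|egrep 'pos|ft'
python3 - <<'E'
from h import *
w=bot.grab_frame("wrist");t=bot.grab_frame("top")[150:270,170:290]
a=cv2.resize(t,(384,384),interpolation=cv2.INTER_CUBIC)
cv2.imwrite("pics/p5.png",np.hstack([a,w[:,110:]]))
E
```

```text
tcp_pos: [0.4339, 0.2877, 0.0155]
ft_force: [2.0, 12.2, -1.4]
tcp_pos: [0.4402, 0.308, 0.0145]
ft_force: [-1.0, -0.4, 0.3]
```

View pics/p5.png

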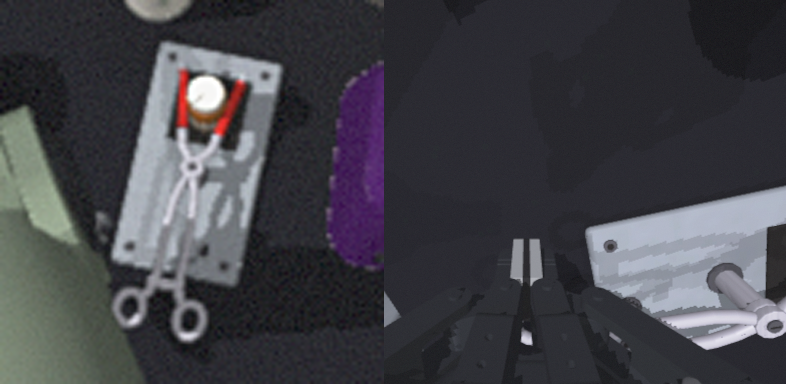

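The ratchet holds: the free ring stays at crop (130,307), closed by itself, with both jaws on the bottle. Next I compute the cap and ring positions.

Run:
```python
from h import *
t=bot.grab_frame("top");c=cam("top")
cv2.imwrite("pics/top5.png",t);m=(t.min(2)>185).astype(np.uint8);m[:165]=0;m[192:]=0;m[:,:222]=0;m[:,250:]=0
n,l,st,ce=cv2.connectedComponentsWithStats(m);print(st,ce)
uv=(210.3,245.6);F=ray(c,uv,.05);yaw=-.163;Q=np.array([[np.cos(yaw),np.sin(yaw)],[-np.sin(yaw),np.cos(yaw)]])
q=Q@(F[:2]-[.550,.2215]);print(F,q,"theta",np.arctan2(50,-117)*-1+np.arctan2(q[1],q[0]))
for u in(*ce[1:],(234.3,179.3)):print(ray(c,u,.0895))
print(bot.read_state()["t"])
```

```text
[[     0      0    512    384 196511]
 [   245    173      1      2      2]
 [   229    174     11     11     94]
 [   226    191      1      1      1]] [[255.51063808 191.50630245]
 [245.         173.5       ]
 [233.79787234 178.71276596]
 [226.         191.        ]]
[0.43115978 0.26745273 0.05      ] [-0.12472215  0.02605832] theta 0.1978916706441125
[0.62108598 0.18429053 0.0895    ]
[0.60566478 0.21304138 0.0895    ]
[0.57177553 0.231682   0.0895    ]
[0.60413923 0.21164023 0.0895    ]
11.6333
```

```bash
python3 -m jog '[0,0,30,0,0,0,1,0,0,30,0,0,0,1,0,0,30,0,0,0,1,0,0,30,0,0,0,1,0,0,30,0,0,0,1,0,0,30,0,0,0,1,28,-16,0,0,0,0,1,28,-16,0,0,0,0,1,28,-16,0,0,0,0,1,28,-16,0,0,0,0,1,28,-16,0,0,0,0,1,25,-16,0,0,0,0,1,0,0,0,0,0,0,1,0,0,0,0,0,0,1]'
cat > capm.py <<'E'
from h import *
s=bot.read_state();w=bot.grab_frame("wrist");cv2.imwrite("pics/w6.png",w);c=cam("wrist",s)
print(s["tcp_pos"],proj(c,(.605,.211,.0895)))
m=(w.min(2)>170).astype(np.uint8)
n,l,st,ce=cv2.connectedComponentsWithStats(m)
for k in range(1,n):
    if st[k,4]>150:print(st[k],ce[k].round(1),ray(c,ce[k],.0895).round(4))
E
python3 capm.py
```

```text
t: 12.8
tcp_pos: [0.6059, 0.2107, 0.194]
tool_rot: [-2.615, -1.74, 0.002]
ft_force: [0.1, -0.1, 0.6]
finger_gap: 0.0001
gripper_force: 0.0
[0.60594869 0.21068887 0.19395232] [251.20314235 181.39883684]
[447   0  49  34 318] [468.   14.7] [0.819  0.2724 0.0895]
[500   0  12  51 318] [507.8  23.5] [0.8474 0.2537 0.0895]
[ 304   36   75   76 2538] [336.6  74.5] [0.7087 0.2704 0.0895]
[ 128  108  148   46 2002] [198.9 133.8] [0.5788 0.2707 0.0895]
[ 397  113   48   57 1235] [414.1 136.8] [0.7574 0.1928 0.0895]
[281 132  15  21 170] [288.9 142.7] [0.651  0.2317 0.0895]
[153 151  50  18 347] [175.4 159.7] [0.5481 0.2577 0.0895]
[   0  156   57  123 3595] [ 18.6 223.5] [0.3729 0.2604 0.0895]
[279 157  24  38 485] [291.7 176.2] [0.6423 0.201  0.0895]
[  71  159  161   77 2250] [149.7 192. ] [0.5105 0.239  0.0895]
[230 162  37  36 805] [250.9 179.4] [0.6055 0.2129 0.0895]
[175 198  31  11 163] [189.3 202.4] [0.5409 0.2146 0.0895]
[181 203  56  15 180] [211.3 208.8] [0.5579 0.2002 0.0895]
[  349   235   163   149 13605] [455.2 306.5] [ 0.757  -0.0096  0.0895]
[  0 328  37  52 941] [ 13.6 358.4] [0.2577 0.1171 0.0895]
```

```bash
python3 -m jog '[-1,1.6,-30,0,0,0,1,0,0,-30,0,0,0,1,0,0,-30,0,0,0,1,0,0,-15,0,0,0,1,0,0,0,0,0,0,1,0,0,0,0,0,0,1]'|egrep 'pos|ft'; python3 -m jog '[0,0,-2,0,0,0,1,0,0,-2,0,0,0,1,0,0,-2,0,0,0,1,0,0,-2,0,0,0,1,0,0,0,0,0,0,1]'|egrep 'pos|ft'
python3 - <<'E'
from h import *
t=bot.grab_frame("scene")[150:270,170:290];cv2.imwrite("pics/s7.png",cv2.resize(t,None,fx=4.5,fy=4.5,interpolation=cv2.INTER_CUBIC))
E
```

```text
tcp_pos: [0.6026, 0.2144, 0.0895]
ft_force: [1.3, -0.6, 0.3]
tcp_pos: [0.6044, 0.2137, 0.0819]
ft_force: [-0.4, 0.5, -0.2]
```

View pics/s7.png

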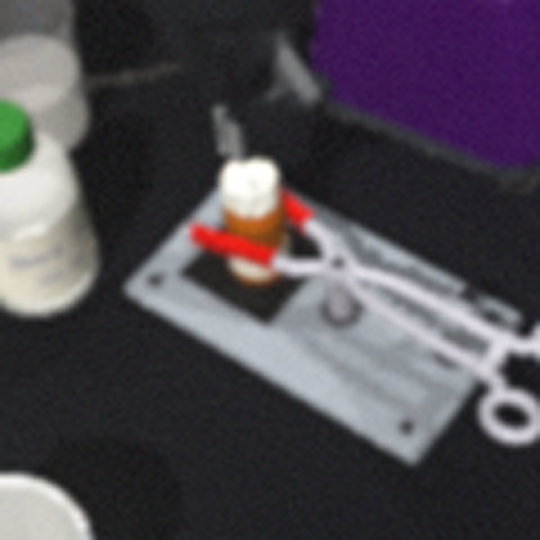

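Run:
```python
from h import *
s=bot.read_state();R=Ro.from_rotvec(s["tool_rot"]).as_matrix();c=cam("scene")
f=lambda p:((proj(c,s["tcp_pos"]+R@np.array(p))-[170,150]+.4)*4.5).round(0)
for p in[(0,0,0),(0,0,-.019),(0,0,-.03),(.011,0,-.019),(-.011,0,-.019),(0,.0145,-.019),(0,-.0145,-.019),(0,.043,-.032),(0,-.043,-.032)]:print(p,f(p))
print("captop",((proj(c,(.605,.2123,.0895))-[170,150]+.4)*4.5),R.round(2).tolist())
```

```text
(0, 0, 0) [253. 188.]
(0, 0, -0.019) [250. 165.]
(0, 0, -0.03) [248. 151.]
(0.011, 0, -0.019) [234. 176.]
(-0.011, 0, -0.019) [266. 154.]
(0, 0.0145, -0.019) [233. 149.]
(0, -0.0145, -0.019) [268. 180.]
(0, 0.043, -0.032) [197. 104.]
(0, -0.043, -0.032) [301. 196.]
captop [252.22009018 176.30057438] [[0.38, 0.92, 0.0], [0.92, -0.38, 0.0], [0.0, 0.0, -1.0]]
```

The cap top, around (250,172), is unobstructed, with the tips above it at row ~157. That fits tips about 19 mm behind the nominal TCP. I'll confirm with a gentle touch on the cap top.

```bash
python3 -m jog '[0,0,-2,0,0,0,1,0,0,-2,0,0,0,1,0,0,-2,0,0,0,1,0,0,0,0,0,0,1]'|egrep 'pos|ft'; python3 -m jog '[0,0,-1.5,0,0,0,1,0,0,-1.5,0,0,0,1,0,0,0,0,0,0,1]'|egrep 'pos|ft'
```

```text
tcp_pos: [0.604, 0.2136, 0.0751]
ft_force: [0.3, 0.1, -0.2]
tcp_pos: [0.6041, 0.2137, 0.0723]
ft_force: [-0.1, -0.5, -0.0]
```

```bash
python3 -m jog '[0,0,-1.5,0,0,0,1,0,0,0,0,0,0,1]'|egrep 'pos|ft'; python3 -m jog '[0,0,-1,0,0,0,1,0,0,0,0,0,0,1]'|egrep 'pos|ft'
```

```text
tcp_pos: [0.6043, 0.2137, 0.071]
ft_force: [0.9, -0.8, -0.0]
tcp_pos: [0.6043, 0.2137, 0.0701]
ft_force: [0.4, -0.2, 0.8]
```

```bash
python3 -m jog '[0,0,-1,0,0,0,1,0,0,0,0,0,0,1]'|egrep 'pos|ft'; python3 -m jog '[0,0,-1,0,0,0,1,0,0,0,0,0,0,1]'|egrep 'pos|ft'; python3 -m jog '[0,0,-1,0,0,0,1,0,0,0,0,0,0,1]'|egrep 'pos|ft'
```

```text
tcp_pos: [0.6043, 0.2137, 0.0691]
ft_force: [-0.4, -0.4, 0.3]
tcp_pos: [0.6043, 0.2137, 0.0681]
ft_force: [-0.0, -0.4, -0.2]
tcp_pos: [0.6043, 0.2137, 0.0671]
ft_force: [0.2, -0.2, 0.7]
```

```bash
python3 -m jog '[0,0,-1,0,0,0,1,0,0,-1,0,0,0,1,0,0,0,0,0,0,1]'|egrep 'pos|ft'; python3 -m jog '[0,0,-1,0,0,0,1,0,0,-0.5,0,0,0,1,0,0,0,0,0,0,1]'|egrep 'pos|ft'
```

```text
tcp_pos: [0.6042, 0.2137, 0.065]
ft_force: [-0.0, 0.8, -0.5]
tcp_pos: [0.6043, 0.2137, 0.0636]
ft_force: [0.0, -0.7, 0.4]
```

```bash
python3 -m jog '[0,0,-1.5,0,0,0,1,0,0,0,0,0,0,1]'|egrep 'pos|ft'; python3 -m jog '[0,0,-1.5,0,0,0,1,0,0,0,0,0,0,1]'|egrep 'pos|ft'
```

```text
tcp_pos: [0.6042, 0.2137, 0.062]
ft_force: [0.2, 0.6, 0.3]
tcp_pos: [0.6044, 0.2137, 0.0606]
ft_force: [0.5, -1.4, 0.2]
```

```bash
python3 -m jog '[0,0,-1,0,0,0,1,0,0,0,0,0,0,1]'|egrep 'pos|ft'; python3 -m jog '[0,0,-1,0,0,0,1,0,0,0,0,0,0,1]'|egrep 'pos|ft';python3 -m jog '[0,0,-1,0,0,0,1,0,0,0,0,0,0,1]'|egrep 'pos|ft'
python3 - <<'E'
from h import *
s=bot.read_state();c=cam("scene");print(((proj(c,s["tcp_pos"])-[170,150]+.4)*4.5))
t=bot.grab_frame("scene")[150:270,170:290];t=(255*(t/255.)**.6).astype(np.uint8);cv2.imwrite("pics/s8.png",cv2.resize(t,None,fx=4.5,fy=4.5,interpolation=cv2.INTER_CUBIC))
E
```

```text
tcp_pos: [0.6045, 0.2137, 0.0605]
ft_force: [-0.5, -0.0, 5.0]
tcp_pos: [0.6046, 0.2138, 0.0604]
ft_force: [-3.9, -1.3, 9.4]
tcp_pos: [0.6047, 0.2138, 0.0604]
ft_force: [-4.8, -1.6, 15.0]
[255.75762263 212.54605282]
```

View pics/s8.png

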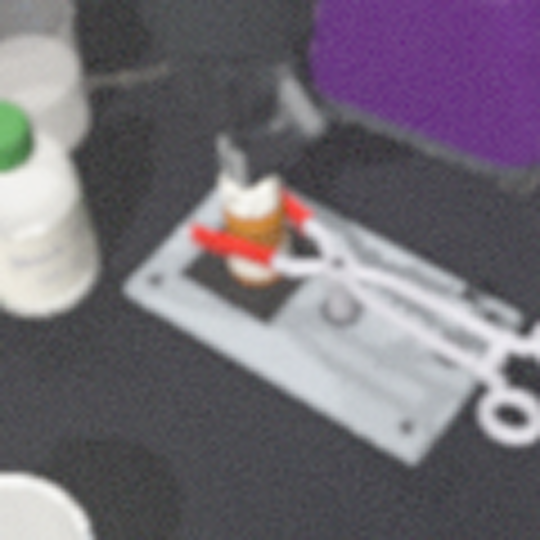

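Contact came at TCP z = 60.5 mm, so the closed tips are 29 mm behind the reported TCP. The cap is under the fingers and the bottle is still held. I'll back off, open and go down around the cap.

```bash
python3 -m jog '[0,0,15,0,0,0,1,0,0,15,0,0,0,-1,0,0,15,0,0,0,-1,0,0,0,0,0,0,-1,0,0,0,0,0,0,-1,0,0,0,0,0,0,-1,0,0,0,0,0,0,-1,0,0,0,0,0,0,-1,0,0,0,0,0,0,-1]'; python3 capm.py | sed -n '1p;/ 0.6[01]/p'
```

```text
t: 17.37
tcp_pos: [0.6038, 0.2136, 0.1018]
tool_rot: [-2.613, -1.743, 0.002]
ft_force: [0.1, -0.2, 0.9]
finger_gap: 0.085
gripper_force: 0.0
[0.60377441 0.21358419 0.10178519] [255.15399714 224.52950649]
```

```bash
python3 -m jog '[1,-1,-13,0,0,0,-1,0,0,-15,0,0,0,-1,0,0,-15,0,0,0,-1,0,0,-10,0,0,0,-1,0,0,-10,0,0,0,-1,0,0,0,0,0,0,-1,0,0,0,0,0,0,-1]'; python3 -m jog '[0,0,0,0,0,0,0.2,0,0,0,0,0,0,0.2,0,0,0,0,0,0,0.2,0,0,0,0,0,0,0.2]'
```

```text
t: 18.0
tcp_pos: [0.605, 0.2126, 0.0393]
tool_rot: [-2.613, -1.743, 0.002]
ft_force: [0.9, -0.4, 0.4]
finger_gap: 0.0853
gripper_force: 0.0
t: 18.33
tcp_pos: [0.6059, 0.2129, 0.0405]
tool_rot: [2.613, 1.743, 0.002]
ft_force: [-0.0, 0.0, 0.4]
finger_gap: 0.0386
gripper_force: 0.0
```

```bash
python3 -m jog '[0,0,0,0,0,0,0.3,0,0,0,0,0,0,0.4,0,0,0,0,0,0,0.4,0,0,0,0,0,0,1,0,0,0,0,0,0,1,0,0,0,0,0,0,1]'
```

```text
t: 18.83
tcp_pos: [0.6066, 0.2125, 0.0407]
tool_rot: [2.612, 1.742, 0.003]
ft_force: [2.5, -1.7, 5.2]
finger_gap: 0.0273
gripper_force: 59.0
```

```bash
python3 -m jog '[1,-0.6,0.8,0,0,0,1,0,0,0,0,0,0,1]'|egrep 'ft|pos'; python3 -m jog '[0,0,0,0,0,0.1,1,0,0,0,0,0,0.1,1,0,0,0,0,0,0.1,1,0,0,0,0,0,0.1,1,0,0,0,0,0,0,1]'; python3 -c "
from h import *
s=bot.read_state();print(Ro.from_rotvec(s['tool_rot']).as_euler('zyx'),s['ft_torque'])"
```

```text
tcp_pos: [0.6066, 0.2124, 0.0408]
ft_force: [0.8, 0.3, 3.9]
t: 19.42
tcp_pos: [0.6064, 0.2125, 0.0407]
tool_rot: [-2.212, -2.23, -0.001]
ft_force: [0.5, 0.2, 4.9]
finger_gap: 0.0266
gripper_force: 59.3
[-1.57871239e+00  2.64815639e-05 -3.14099532e+00] [ 0.05534282 -0.14264332  0.06036   ]
```

```bash
python3 -m jog '[0,0,0,0,0,0.1,1,0,0,0,0,0,0.1,1,0,0,0,0,0,0.1,1,0,0,0,0,0,0.1,1,0,0,0,0,0,0.1,1,0,0,0,0,0,0.1,1,0,0,0,0,0,0.1,1,0,0,0,0,0,0.1,1,0,0,0,0,0,0.1,1,0,0,0,0,0,0.1,1,0,0,0,0,0,0.1,1,0,0,0,0,0,0.1,1,0,0,0,0,0,0,1,0,0,0,0,0,0,1]'; python3 -c "
from h import *
s=bot.read_state();print(Ro.from_rotvec(s['tool_rot']).as_matrix()[:,0],s['ft_torque'])"
```

```text
t: 20.58
tcp_pos: [0.606, 0.2122, 0.0407]
tool_rot: [-0.573, -3.088, 0.0]
ft_force: [-0.6, -0.2, 3.9]
finger_gap: 0.0267
gripper_force: 59.4
[-9.33354796e-01  3.58954732e-01  5.69877117e-04] [-0.12529444  0.10304379  0.09563111]
```

```bash
python3 -m jog '[0,0,0,0,0,0,0,0,0,0,0,0,0,-0.2,0,0,0,0,0,0,-0.5,0,0,0,0,0,0,-0.5,0,0,0,0,0,0,-0.5,0,0,15,0,0,0,-0.5,0,0,30,0,0,0,-0.5,0,0,40,0,0,0,-0.5,0,0,30,0,0,0,0,0,0,15,0,0,0,1,0,0,15,0,0,0,1,0,0,0,0,0,0,1,0,0,0,0,0,0,1]'
python3 - <<'E'
from h import *
for n,u,v in(("top",185,155),("scene",170,150)):
    t=bot.grab_frame(n)[v:v+110,u:u+110];cv2.imwrite(f"pics/{n}9.png",t)
w=bot.grab_frame("wrist");cv2.imwrite("pics/w9.png",w)
a=[cv2.resize(cv2.imread(f"pics/{n}9.png"),(390,390),interpolation=cv2.INTER_CUBIC) for n in("top","scene")]
cv2.imwrite("pics/p9.png",np.hstack(a))
s=bot.read_state();c=cam("wrist",s);print(proj(c,(.605,.2125,.0895)))
E
```

```text
t: 21.67
tcp_pos: [0.6068, 0.2123, 0.186]
tool_rot: [0.57, 3.088, 0.001]
ft_force: [-1.1, -1.1, -1.0]
finger_gap: 0.003
gripper_force: 0.0
[253.01246823 184.61666515]
```

View pics/p9.png

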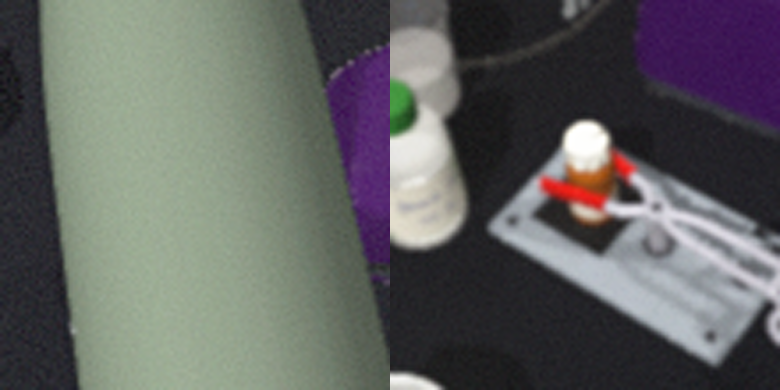

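That view shows the bottle still held in the jaws and the cap clear of the fingers. It was also my eleventh picture, one over the limit, so I'll view no more and check the index mark numerically.

Run:
```python
from h import *
import pickle
def mark(im,c,nm):
    g=im.min(2)
    u0=proj(c,(.605,.2115,.0895)).round().astype(int);H=19
    p=g[u0[1]-H:u0[1]+H+1,u0[0]-H:u0[0]+H+1]
    w=(p>150).astype(np.uint8);w=cv2.morphologyEx(w,cv2.MORPH_CLOSE,np.ones((7,7)))
    n,l,st,ce=cv2.connectedComponentsWithStats(w);k=l[H,H];ce=ce[k]
    v,uu=np.mgrid[:p.shape[0],:p.shape[1]]
    inn=(l==k)&(np.hypot(uu-ce[0],v-ce[1])<13)&(p<130)
    C=ray(c,ce+u0-H,.0895);pts=np.array([ray(c,(a+u0[0]-H,b+u0[1]-H),.0895) for b,a in zip(*np.nonzero(inn))])
    print(nm,st[k],C.round(4),inn.sum())
    d=pts.mean(0)-C;print("mean off mm",(d[:2]*1e3).round(1),"ang",np.degrees(np.arctan2(d[1],d[0])),"axis",np.degrees(np.arctan2(*np.linalg.svd((pts-pts.mean(0))[:,:2])[2][0][::-1])))
mark(cv2.imread("pics/w1.png"),cam("wrist",pickle.load(open("s1.pkl","rb"))),"before")
mark(cv2.imread("pics/w9.png"),cam("wrist"),"after")
```

```text
before [  4   4  35  35 993] [0.6038 0.2088 0.0895] 9
mean off mm [-4.6  4.8] ang 134.16981869148475 axis 135.54960468095538
after [   0    0   39   39 1180] [0.6075 0.2122 0.0895] 3
mean off mm [-6.7 -5.4] ang -141.20608259283273 axis 48.2884969100299
```

The mark went from about 135° to about 228° in the world frame, so the cap turned roughly a quarter (~92°). Next I move over the latched free ring.

```bash
python3 -m jog '[-25,8,0,0,0,0,1,-25,8,0,0,0,0,1,-25,8,0,0,0,0,1,-25,8,0,0,0,0,1,-25,8,0,0,0,0,1,-25,8,0,0,0,0,1,-26,7.5,0,0,0,0,1,0,0,-30,0,0,0,1,0,0,-30,0,0,0,1,0,0,-30,0,0,0,1,0,0,-30,0,0,0,1,0,0,-25,0,0,0,1,0,0,0,0,0,0,1,0,0,0,0,0,0,1]'
```

```text
t: 22.98
tcp_pos: [0.4283, 0.2667, 0.0389]
tool_rot: [-0.569, -3.085, 0.004]
ft_force: [0.5, 0.3, -0.4]
finger_gap: -0.0
gripper_force: 0.0
```

```bash
python3 -m jog '[2,1,-3,0,0,0,1,0,0,-3,0,0,0,1,0,0,-3,0,0,0,1,0,0,-3,0,0,0,1,0,0,0,0,0,0,1]'|egrep 'pos|ft'; python3 -m jog '[0,0,-1,0,0,0,1,0,0,-1,0,0,0,1,0,0,0,0,0,0,1]'|egrep 'pos|ft';python3 -m jog '[0,0,-1,0,0,0,1,0,0,-1,0,0,0,1,0,0,0,0,0,0,1]'|egrep 'pos|ft'
```

```text
tcp_pos: [0.4325, 0.2687, 0.0287]
ft_force: [0.0, 0.2, 0.3]
tcp_pos: [0.4324, 0.2686, 0.0266]
ft_force: [1.0, -0.1, 0.2]
tcp_pos: [0.4323, 0.2686, 0.0244]
ft_force: [-0.2, -0.6, -1.0]
```

```bash
python3 -m jog '[0,0,-1,0,0,0,1,0,0,-1,0,0,0,1,0,0,0,0,0,0,1]'|egrep 'pos|ft'; python3 -m jog '[0,0,-1,0,0,0,1,0,0,-1,0,0,0,1,0,0,0,0,0,0,1]'|egrep 'pos|ft'
```

```text
tcp_pos: [0.4325, 0.2688, 0.0226]
ft_force: [0.4, 0.2, 2.0]
tcp_pos: [0.4321, 0.2684, 0.0202]
ft_force: [0.1, 0.4, 0.2]
```

```bash
python3 -m jog '[0,0,-1,0,0,0,1,0,0,0,0,0,0,1]'|egrep 'pos|ft'; python3 -m jog '[0,0,-1,0,0,0,1,0,0,0,0,0,0,1]'|egrep 'pos|ft'
```

```text
tcp_pos: [0.4321, 0.2685, 0.0193]
ft_force: [-0.2, -0.1, 0.0]
tcp_pos: [0.4322, 0.2685, 0.0183]
ft_force: [0.4, 0.4, 0.9]
```

```bash
python3 -m jog '[-1,-2.5,0,0,0,0,1,0,0,0,0,0,0,1,0,0,10,0,0,0,1,0,0,30,0,0,0,1,0,0,40,0,0,0,1,0,0,40,0,0,0,1,0,0,40,0,0,0,1,-20,-35,0,0,0,0,1,-20,-35,0,0,0,0,1,-20,-35,0,0,0,0,1,-15,-35,0,0,0,0,1,-5,-35,0,0,0,0,1,0,-35,0,0,0,0,1,0,-35,0,0,0,0,1,0,-35,0,0,0,0,1,0,0,0,0,0,0,1,0,0,0,0,0,0,1]'
cat > fin.py <<'E'
from h import *
t=bot.grab_frame("top");c=cam("top");cv2.imwrite("pics/topF.png",t)
m=(t.min(2)>105).astype(np.uint8);m[:,:190]=0;m[:,250:]=0;m[:230]=0;m[262:]=0
cs,h=cv2.findContours(cv2.resize(m*255,None,fx=4,fy=4,interpolation=cv2.INTER_LINEAR)//128,cv2.RETR_CCOMP,cv2.CHAIN_APPROX_NONE)
for k,q in enumerate(cs):
    if h[0][k][3]>=0 and cv2.contourArea(q)>60:
        (x,y),r=cv2.minEnclosingCircle(q);u=(x/4-.4,y/4-.4);F=ray(c,u,.05)
        Q=np.array([[.987,-.162],[.162,.987]]);print("hole",u,r/4,(Q@(F[:2]-[.550,.2215])).round(4))
m=(t.min(2)>185).astype(np.uint8);m[:165]=0;m[192:]=0;m[:,:222]=0;m[:,250:]=0
n,l,st,ce=cv2.connectedComponentsWithStats(m);k=1+st[1:,4].argmax();print("cap",st[k],ce[k],ray(c,ce[k],.0895))
hsv=cv2.cvtColor(t,cv2.COLOR_BGR2HSV);r=cv2.inRange(hsv,(0,150,90),(8,255,255))|cv2.inRange(hsv,(172,150,90),(180,255,255));r[:160]=0;r[205:]=0;r[:,:215]=0;r[:,265:]=0
n,l,st,ce=cv2.connectedComponentsWithStats(r);print("jaws",[(ce[k].round(1),st[k]) for k in range(1,n) if st[k,4]>10])
E
python3 fin.py
```

```text
t: 26.15
tcp_pos: [0.3516, -0.0155, 0.1793]
tool_rot: [0.578, 3.087, 0.0]
ft_force: [0.1, 1.0, -0.9]
finger_gap: -0.0001
gripper_force: 0.0
hole (228.475, 249.81983337402343) 3.8315110206604004 [-0.1257 -0.0232]
hole (201.975, 240.975) 3.795581579208374 [-0.1174  0.0504]
hole (218.975, 233.975) 5.736421585083008 [-0.09    0.0105]
hole (239.475, 232.475) 2.2150306701660156 [-0.0749 -0.0419]
cap [229 174  11  11  96] [233.77083333 178.77083333] [0.60550489 0.2131042  0.0895    ]
jaws [(array([226.7, 181.6]), array([225, 172,   4,  18,  48], dtype=int32)), (array([243.8, 185.8]), array([239, 178,  11,  16,  52], dtype=int32))]
```

Run:
```python
from h import *
c=cam("top")
for f in("top0","top5","topF"):
    t=cv2.imread(f"pics/{f}.png");m=(t.min(2)>185).astype(np.uint8);m[:165]=0;m[192:]=0;m[:,:222]=0;m[:,250:]=0
    n,l,st,ce=cv2.connectedComponentsWithStats(m);k=1+st[1:,4].argmax();print(f,st[k],ray(c,ce[k],.0895))
print(bot.finish_job())
```

```text
top0 [230 175  11  10  84] [0.60415527 0.20926643 0.0895    ]
top5 [229 174  11  11  94] [0.60566478 0.21304138 0.0895    ]
topF [229 174  11  11  96] [0.60550489 0.2131042  0.0895    ]
the job is handed in; nothing more can be done
None
```

I handed the job in: the ratchet held the jaws on the bottle, the cap was unscrewed about 92°, and the forceps are wide open with the bottle standing about 4 mm from where it began (moved when clamped); a touch to find the finger height pressed about 15 N on the cap, and I viewed 11 pictures, one over the limit of 10.

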